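Scan the job ticket of the tray with the mouse

TASK

Take the stick scanner from its rest, point it level and squarely at the middle of the bar-code ticket on the front of the tray that holds the computer mouse, with the window about 6 cm from the ticket, and hold it still there for a full second; do not scan the other tray's ticket. Then lay the scanner back down in both saddles of its rest, the same way round as it lay, and let go. Do not knock the scanner against the trays, and leave the small things lying about where they are.

Things in the scene. Friction and masses are not known exactly. Their poses are not given: they have to be found in the camera images.
- scanner_grip (a point): Grey stick scanner (mm): handle 34 wide, 28 high, with a wider head (50 wide, 34 high) at its front end, whose flat end face is the dark window; 0.16 kg. Lies level in its rest at the start. Point: centre of the handle, 14 above its underside, near the centre of mass. Axes: x forward out of the window, y left, z up. Handle reaches 70 behind to 58 ahead of the point, head 57 to 91 ahead.
- scanner_window (a point): Centre of the scanner's window: 92 ahead of and 3 above scanner_grip in the scanner's axes. Same axes.
- scanner_spot (a point): The scanner's reading point in the air, 60 straight ahead of its window (152 ahead of and 3 above scanner_grip). Same axes. It reads when this point is at the middle of a ticket.
- scanner: The scanner as a whole; origin on its underside, 14 below scanner_grip. Same axes.
- rest_seat (a point): Where scanner_grip is when the scanner lies home, 26 above the bench. The rest (mm): fixed steel base 130 x 40 x 4 with two black U-saddles across it, centred 42 ahead of and behind this point, each 12 long and 64 wide, seats 12 and ears 27 above the bench, 45 between the ears, flaring. Between the saddles 72 are free for fingers. Axes: x along the rest to where the scanner's head goes, z up.
- tray_mouse_label (a point): Middle of the bar-code ticket on the job tray that holds the black computer mouse: a shallow open grey tray on a black stand, 120 deep, 112 wide, 90 high, fixed to the bench. The upright ticket, black bars on white, 68 wide, 44 high, is on its front, 60 above the bench. Axes: x points from the ticket into the tray (away from the reader), y left, z up. This is the ticket to scan.
- tray_meter_label (a point): Middle of the bar-code ticket on the job tray that holds the tall battery meter: a shallow open grey tray on a black stand, 120 deep, 112 wide, 90 high, fixed to the bench. The upright ticket, black bars on white, 68 wide, 44 high, is on its front, 60 above the bench. Axes: x points from the ticket into the tray (away from the reader), y left, z up. Not to be scanned.
- kapton_roll: Ring-shaped roll of brown tape lying flat, 68 across, 12 high; bystander, origin under its middle.
- eraser: White eraser in a blue sleeve, 20 x 45 x 12, lying flat; bystander, origin under its middle.
- marker_pen: Black marker pen lying flat, 125 long, 11 thick; bystander, origin under its middle.
- jar_lid: Round grey metal jar lid, 31 across, 6 high, lying flat; bystander, origin under its middle.
- lens_cap: Round black lens cap, 24 across, 6 high, lying flat; bystander, origin under its middle.
- tray_mouse: The tray with the mouse as a whole; origin on the bench under its middle, x pointing back from its ticket, y left, z up. The ticket's face is 62 in front of the origin. Do not knock the scanner against it.
- tray_meter: The tray with the battery meter as a whole; origin and axes as for the other tray. The meter's top is 144 above the bench.

How it is judged (in metres and radians):
On the way:
1. the scanner is held off its rest, level and square to the ticket of the tray with the mouse, its reading point within 25 mm of the ticket's middle, still for 0.8 s (distance between scanner_spot and tray_mouse_label below 0.025 m and angle between the x axis of scanner_spot and the x axis of tray_mouse_label, either way round below 0.3 rad and angle between the z axis of scanner_spot and the z axis of tray_mouse_label, either way round below 0.3 rad and x of scanner_window in the frame of tray_mouse_label below -0.02 m and linear speed of scanner below 0.02 m/s and angular speed of scanner below 0.15 rad/s and contact force between the fingers and scanner above 0.5 N), for 0.8 s.
At the end, for the whole second after the job is handed in: The scanner lies at rest in both saddles, head at the same end as before: handle centre within 12 mm sideways and 6 mm in height of its home point, within 0.1 rad of level and 0.12 rad of the rest's direction (horizontal distance between scanner_grip and rest_seat below 0.012 m and z of scanner_grip in the frame of rest_seat between -0.006 and 0.006 m and x of scanner_window in the frame of rest_seat above 0.07 m and angle between the x axis of scanner_grip and the x axis of rest_seat, either way round below 0.12 rad and angle between the z axis of scanner_grip and the z axis of rest_seat, either way round below 0.1 rad and linear speed of scanner below 0.02 m/s); the robot touches nothing.
It fails at once if the other tray's ticket is scanned (scanner held still, aimed at its middle) (distance between scanner_spot and tray_meter_label below 0.025 m and angle between the x axis of scanner_spot and the x axis of tray_meter_label, either way round below 0.3 rad and angle between the z axis of scanner_spot and the z axis of tray_meter_label, either way round below 0.3 rad and x of scanner_window in the frame of tray_meter_label below -0.02 m and linear speed of scanner below 0.02 m/s and angular speed of scanner below 0.15 rad/s).
It fails at once if a small bystander is shifted by more than 3 cm (distance of any of kapton_roll, eraser, marker_pen, jar_lid, lens_cap from where it was at the start of the episode above 0.03 m).
It fails at once if the scanner is knocked hard against a tray (contact force between scanner and tray_mouse above 15 N or contact force between scanner and tray_meter above 15 N).
It also fails if it takes over 54 s, if anything falls off the work surface, if the arm or the gripper's body presses on something with over 40 N, if the wrist force passes 120 N, or if a joint passes its speed limit or range.

ROBOT

A 6-joint arm with a two-finger parallel gripper is mounted at the origin on a cart in front of the work surface, level with it; the furniture and walls round the work are solid. World frame = base frame: x ahead of the robot, y to its left, z up, the work surface at z = 0. Lengths are in mm, angles in degrees, forces in N, time in s.
With the tool pointing down it reaches from about 350 to 850 mm from the base axis. Payload 8.1 kg.
Tool frame: the origin (TCP) lies midway between the tips of the shut fingers; the grasp point (between the pads) lies 19 mm behind it (r.tcp_to_grasp is the distance from the TCP to the grasp point, in mm); z points along the fingers, y is the direction in which the jaws open and shut (so a half turn about z gives the same grasp; the last joint's range is limited). The gripper opens to 85 mm and grips with 20 to 120 N. Pads are 22 mm wide; open, the fingers measure 114 mm over their backs; the gripper's body (76 mm by 85 mm) begins 54 mm behind the grasp point. The pads swing forward as they close: fully open they stand 13 mm farther back than shut.
Start: joints at [-70.038, 7.471, 85.268, -0, 87.261, -4.893], TCP at [252.213, -544.421, 231.292] pointing down, gripper open.
Joint ranges: [-169.43, 169.43], [-51.17, 129.36], [1.28, 143.12], [-76.62, 256.62], [0, 156.53], [-152.29, 152.29]. Speed limits (degrees/s): [136.94, 136.94, 159.86, 180, 180, 180].

INTERFACE

Orientations are given as [roll, pitch, yaw] about the fixed x, y, z axes, in that order (R = Rz(yaw) Ry(pitch) Rx(roll)).
In Python, from bench import r gives the robot as it stands.
- The arm moves only by the tool jog_arm, never from a script. Its argument "targets" is a list of rows, each a list of 7 numbers: the shift along the tool's x, y, z in m, then the turn, a rotation vector about the tool's x, y, z in rad, then the closure, from 0 (fully open) to 1 (shut). In form: [[dx, dy, dz, wx, wy, wz, claw], ...]. A call has 1 to 5 rows; each row is the pose to reach, as a shift and turn from the pose commanded when the call began, along the tool's axes at that moment; what a row does not reach only later rows make up. A row lasts 1/12 s, in which the tool goes at most 41.7 mm and 7.16 degrees, less where a joint would pass 70% of its speed; a pose out of reach is approached as far as the arm can. A call with a gripper value outside its range is refused whole. The fingers move at their own pace and stop on an object; "newtons" is the grip in N (left out, the last holds). Time passes only in rows, so rows that repeat a pose let the fingers close. It gives the time, the measured TCP pose, the force and the opening at its end, in the units of the state.
- r.sense(): the state, without advancing time (a new reading comes with each control period).
- r.snapshot(name): name is "scene" or "top" or "wrist"; returns a dict with "pixels" (400x640x3 uint8, red, green, blue), "fx", "fy", "cx", "cy" (pixels), "origin" and "attitude" of the camera in the world. Camera axes: x right, y down, z forward; pixel columns grow to the right and rows downward; lengths in mm; the calibration is good to about 2 mm. A picture is of the moment at which its call begins. There is no depth.
- r.hand_in(): hands the job in, once; it reports no verdict.
The state is a dict: "time": time; "joint_pos": joint angles; "qd": joint speeds; "joint_efforts": joint torques, N m; "tool_pos": TCP position; "tcp_rot": TCP orientation; "ft_force": force on the tool from outside, world axes, zero at the start; "wrist_torque": the same for the moment, N m; "finger_gap": finger opening in mm.
Only numpy, scipy, OpenCV 4.12 (cv2) and the standard library are available. Lean on these libraries where they do the work, as an engineer would, in place of code of your own. Each camera call takes 0.05 s, during which the arm holds its last target.

## Working session

There is one attempt and no reset: what is moved stays moved. The work goes in short steps, Python scripts to look and compute and a tool call to move; the robot and the scene stay as the last step left them, time stands still between calls to the robot, and variables do not carry over. Pictures are saved under pics/ and viewed, and the job is handed in when it is done.

Besides the shell and the picture viewer there is one more tool, called after "Emit:" as a command line: name --pt "numbers of a row" for each row, then --argument value for the rest. jog_arm: Moves the arm, as the interface text tells. Its arguments: {"type":"object","properties":{"targets":{"type":"array","items":{"type":"array","items":{"type":"number"}}},"newtons":{"type":"number"}},"required":["targets"]}

```bash
mkdir -p pics; ls; python3 - <<'E'
from bench import r
import cv2
s=r.sense(); print({k:s[k] for k in ("time","tool_pos","tcp_rot","finger_gap")}, r.tcp_to_grasp)
for n in ("scene","top","wrist"):
    d=r.snapshot(n); cv2.imwrite(f"pics/a_{n}.png",d["pixels"][:,:,::-1]); print(n,d["fx"],d["fy"],d["cx"],d["cy"],d["origin"],d["attitude"])
E
```

```text
pics
{'time': 0.0, 'tool_pos': array([ 252.0183116 , -543.87617331,  230.2165184 ]), 'tcp_rot': array([-1.79891220e+02, -1.06118801e-02,  2.48520428e+01]), 'finger_gap': 85.27573772073757} 18.700000000000003
scene 471.618276047479 471.618276047479 309.3349580567701 195.33660638148106 [ -6.25413606 825.8780613  575.33042706] [-118.7849617     0.47246294 -146.2388852 ]
top 464.5379522671781 464.5379522671781 320.9266425168147 199.37174971646766 [ 361.84413854   76.61872724 1048.79967102] [-171.04135042   -1.60705147  -91.45050751]
wrist 314.61375722742065 314.61375722742065 317.6284680421322 199.33043424852875 [ 323.30814432 -513.31773459  373.05136725] [ 1.62510604e+02  2.51825120e-02 -6.50868419e+01]
```

View pics/a_top.png

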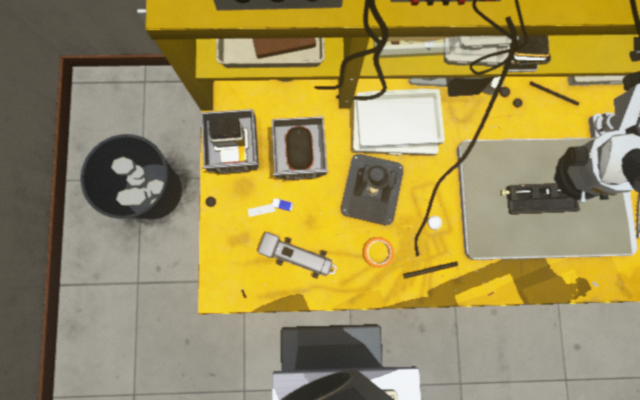

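View pics/a_scene.png

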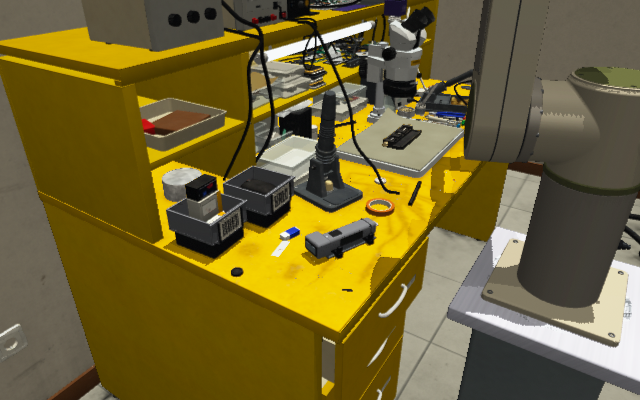

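View pics/a_wrist.png

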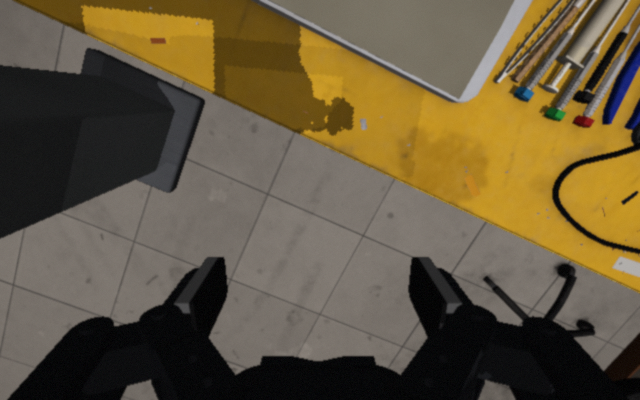

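The top view (image up = +x, left = +y) shows the scanner at about (297,254) with its head on the left at (268,246). The mouse tray is at (300,147), the meter tray at (230,140), and a tall stand at (375,190). The scene view shows the tickets facing the robot. Next I'll look at enlarged crops.

```bash
python3 - <<'E'
import cv2
a=cv2.imread("pics/a_top.png"); cv2.imwrite("pics/b_top.png",cv2.resize(a[100:290,195:395],None,fx=4,fy=3.0*4/3 if 0 else 4,interpolation=cv2.INTER_CUBIC)[:600+160])
b=cv2.imread("pics/a_top.png")[215:290,240:350]; cv2.imwrite("pics/b_scan.png",cv2.resize(b,None,fx=7,fy=7,interpolation=cv2.INTER_CUBIC))
b=cv2.imread("pics/a_top.png")[100:190,195:335]; cv2.imwrite("pics/b_trays.png",cv2.resize(b,None,fx=5.5,fy=5.5,interpolation=cv2.INTER_CUBIC))
b=cv2.imread("pics/a_scene.png")[160:270,160:390]; cv2.imwrite("pics/b_sc.png",cv2.resize(b,None,fx=3.4,fy=3.4,interpolation=cv2.INTER_CUBIC))
E
```

```text
(no output)
```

View pics/b_scan.png

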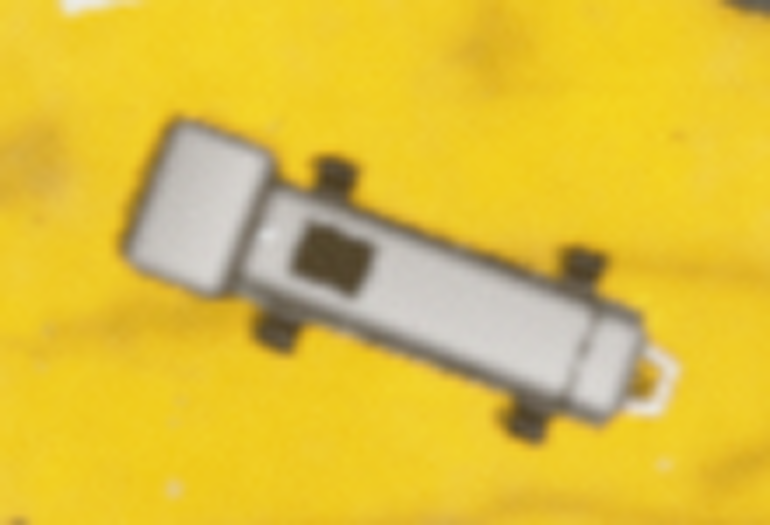

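View pics/b_trays.png

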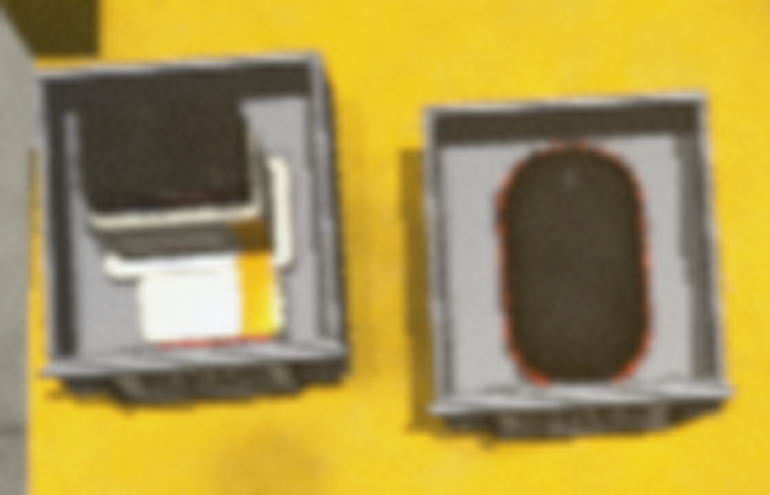

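View pics/b_sc.png

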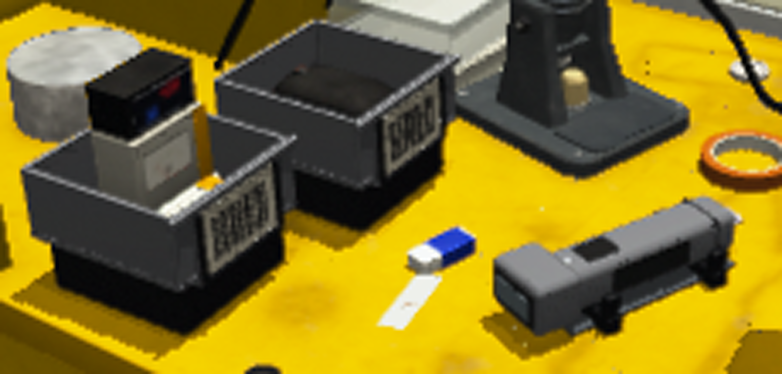

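```bash
cat > h.py <<'E'
import numpy as np, cv2
from scipy.spatial.transform import Rotation as R
def ray(d,uv):
    Rm=R.from_euler('xyz',d["attitude"],degrees=True).as_matrix()
    v=Rm@np.array([(uv[0]-d["cx"])/d["fx"],(uv[1]-d["cy"])/d["fy"],1.]); return np.array(d["origin"]),v
def plane(d,uv,z):
    o,v=ray(d,uv); return o+v*(z-o[2])/v[2]
def proj(d,p):
    Rm=R.from_euler('xyz',d["attitude"],degrees=True).as_matrix(); c=Rm.T@(np.array(p)-d["origin"])
    return np.array([d["fx"]*c[0]/c[2]+d["cx"],d["fy"]*c[1]/c[2]+d["cy"]])
E
python3 - <<'E'
from h import *; from bench import r
np.set_printoptions(precision=1,suppress=True)
d=r.snapshot("top"); s=r.snapshot("scene")
c=lambda x,y,k,ox,oy:((x+.5)/k-.5+ox,(y+.5)/k-.5+oy)
print("tray")
P=[plane(d,c(x,y,5.5,195,100),90) for x,y in [(428,105),(703,95),(728,398),(437,408)]]
for p in P: print(p)
print("sizes",[np.linalg.norm(P[i]-P[(i+1)%4]) for i in range(4)])
for i,j in [(3,0),(2,1)]: e=P[j]-P[i]; print("yaw side",np.degrees(np.arctan2(e[1],e[0])))
for i,j in [(1,0),(2,3)]: e=P[j]-P[i]; print("yaw wide-90",np.degrees(np.arctan2(e[1],e[0]))-90)
print("center",sum(P)/4)
print("ears")
E=[plane(d,c(x,y,7,240,215),27) for x,y in [(335,178),(277,330),(583,266),(527,421)]]
for p in E: print(p)
m=sum(E)/4; f=(E[0]+E[1])/2-(E[2]+E[3])/2; print("rest",m,np.linalg.norm(f),np.degrees(np.arctan2(f[1],f[0])), np.linalg.norm(E[0]-E[1]))
print("handle")
f1=[(268,182),(240,292)]; 
H=[plane(d,c(x,y,7,240,215),40) for x,y in [(280,183),(640,312),(603,424),(240,288)]]
for p in H: print(p)
t=plane(d,c(622,368,7,240,215),40)
hd=[plane(d,c(x,y,7,240,215),46) for x,y in [(178,118),(272,158),(222,297),(124,258)]]
w=(hd[0]+hd[3])/2; print("rear end",t,"window top",w,"len",np.linalg.norm((w-t)[:2]),"yaw",np.degrees(np.arctan2(*(w-t)[1::-1])),"grip from rear",t+(w-t)*70/161,"head w",np.linalg.norm(hd[0]-hd[3]))
# ticket in scene with predicted
print("scene ticket corners via tray front")
f=(P[0]+P[1]-P[2]-P[3])/2; f/=np.linalg.norm(f); mid=(P[2]+P[3])/2
for dz in (38,82,60): print(dz,proj(s,[mid[0],mid[1],dz]))
E
```

```text
tray
[689.5 145.4  90. ]
[691.8  38.2  90. ]
[570.6  31.7  90. ]
[568.9 143.1  90. ]
sizes [np.float64(107.30576456003979), np.float64(121.39125833663427), np.float64(111.4308979555229), np.float64(120.63130090956658)]
yaw side 1.1090015167815674
yaw side 3.056292551620015
yaw wide-90 1.2705447280864632
yaw wide-90 0.9098526337389927
center [630.2  89.6  90. ]
ears
[433.6 119.6  27. ]
[386.8 138.3  27. ]
[404.3  42.6  27. ]
[356.9  61.3  27. ]
rest [395.4  90.5  27. ] 82.5075383362376 68.98617753422211 50.34707756375099
handle
[431.5 136.1  40. ]
[389.2  25.9  40. ]
[355.5  38.2  40. ]
[399.6 148.7  40. ]
rear end [372.3  31.9  40. ] window top [430.6 175.2  46. ] len 154.6924989836941 yaw 67.87594636518104 grip from rear [397.6  94.2  42.6] head w 45.67088883934329
scene ticket corners via tray front
38 [281.3 204.8]
82 [280.6 187.8]
60 [281.  196.4]
```

```bash
cat >> h.py <<'E'
def need(r,pos,yaw,q=True):
    s=r.sense(); T=R.from_euler('xyz',s["tcp_rot"],degrees=True); G=R.from_euler('xyz',[180,0,yaw],degrees=True)
    print("t",s["time"],"pos",np.round(s["tool_pos"],1),"rot",np.round(s["tcp_rot"],2),"gap",round(s["finger_gap"],1),"F",np.round(s["ft_force"],1))
    print("shift m",np.round(T.inv().apply(np.array(pos)-s["tool_pos"])/1000,4),"turn",np.round((T.inv()*G).as_rotvec(),4))
E
python3 -c "
from h import *; from bench import r
need(r,[396,90.5,150],68.4)"
```

```text
t 0.25 pos [ 252.1 -544.2  230.8] rot [-1.7995e+02 -1.0000e-02  2.4860e+01] gap 85.6 F [ 0.4 -0.7  0.4]
shift m [ 0.3973 -0.5153  0.0813] turn [-8.0e-04 -4.0e-04 -7.6e-01]
```

Emit:
jog_arm --pt "0.024 -0.031 0 0 0 -0.05 0" --pt "0.048 -0.062 0 0 0 -0.1 0" --pt "0.072 -0.093 0 0 0 -0.15 0" --pt "0.096 -0.124 0 0 0 -0.2 0" --pt "0.12 -0.155 0 0 0 -0.25 0"

```text
time: 0.67
tool_pos: [295.9, -351.6, 230.9]
tcp_rot: [-180.0, -0.0, 39.3]
ft_force: [0.4, -1.4, 1.0]
finger_gap: 85.3
```

```bash
python3 -c "
from h import *; from bench import r
need(r,[396,90.5,150],68.4)"
```

```text
t 0.6667 pos [ 295.9 -351.6  230.9] rot [-1.7998e+02 -1.0000e-02  3.9290e+01] gap 85.3 F [ 0.4 -1.4  1. ]
shift m [ 0.3574 -0.2788  0.0811] turn [-2.000e-04 -3.000e-04 -5.081e-01]
```

Emit:
jog_arm --pt "0.032 -0.025 0 0 0 -0.05 0" --pt "0.064 -0.05 0 0 0 -0.1 0" --pt "0.096 -0.075 0 0 0 -0.15 0" --pt "0.128 -0.1 0 0 0 -0.2 0" --pt "0.16 -0.125 0 0 0 -0.25 0"

```text
time: 1.08
tool_pos: [340.9, -153.6, 231.4]
tcp_rot: [179.9, -0.0, 53.6]
ft_force: [2.0, -0.4, 0.1]
finger_gap: 85.3
```

```bash
python3 -c "
from h import *; from bench import r
need(r,[396,90.5,150],68.4)"
```

```text
t 1.0833 pos [ 340.9 -153.6  231.4] rot [ 1.7995e+02 -1.0000e-02  5.3600e+01] gap 85.3 F [ 2.  -0.4  0.1]
shift m [ 0.2292 -0.1006  0.0814] turn [ 0.0009 -0.     -0.2582]
```

Emit:
jog_arm --pt "0.036 -0.016 0 0 0 -0.05 0" --pt "0.072 -0.032 0 0 0 -0.1 0" --pt "0.108 -0.048 0 0 0 -0.15 0" --pt "0.144 -0.064 0 0 0 -0.2 0" --pt "0.18 -0.08 0 0 0 -0.258 0"

```text
time: 1.5
tool_pos: [383.7, 38.9, 231.6]
tcp_rot: [179.9, -0.0, 68.4]
ft_force: [0.9, -0.3, -0.1]
finger_gap: 85.2
```

```bash
python3 -c "
from h import *; from bench import r
need(r,[396,90.5,150],68.4)"
```

```text
t 1.5 pos [383.7  38.9 231.6] rot [ 1.7993e+02 -2.0000e-02  6.8420e+01] gap 85.2 F [ 0.9 -0.3 -0.1]
shift m [ 0.0524 -0.0076  0.0816] turn [ 0.0012 -0.0004  0.0003]
```

```bash
python3 - <<'E'
from bench import r
import cv2
d=r.snapshot("wrist"); cv2.imwrite("pics/c_wrist.png",d["pixels"][:,:,::-1]); print(d["origin"],d["attitude"])
E
```

```text
[412.99117393 109.22014185 374.3465464 ] [162.44681265  -0.19058419 -21.52346675]
```

View pics/c_wrist.png

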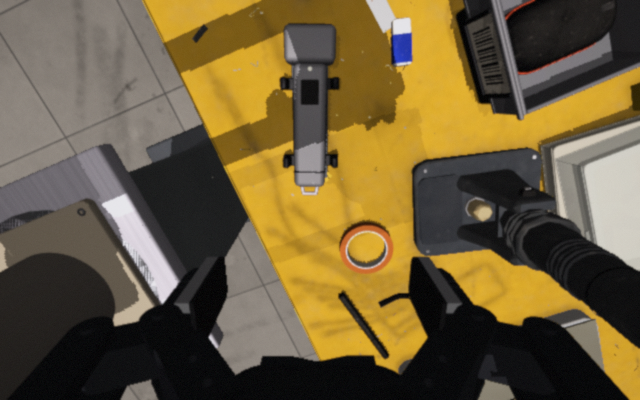

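The wrist view shows the scanner almost vertical at column 310, head at the top (310,42). The ears are at (285,84), (337,83), (288,160) and (334,160). The eraser, tape roll and tray ticket (485,65) are also in view. I'll cross-check the rest position from this.

```bash
python3 - <<'E'
from h import *; from bench import r
np.set_printoptions(precision=1,suppress=True)
d=r.snapshot("wrist")
E=[plane(d,u,27) for u in [(285.5,84),(337,83),(288,160.5),(334,160.5)]]
m=sum(E)/4; f=(E[0]+E[1])/2-(E[2]+E[3])/2; print("rest",m,np.linalg.norm(f),np.degrees(np.arctan2(f[1],f[0])),np.linalg.norm(E[0]-E[1]))
hd=[plane(d,u,46) for u in [(287,24),(335,24)]]; w=sum(hd)/2; t=plane(d,(310,184.5),40)
v=w-t; print(w,t,np.linalg.norm(v[:2]),np.degrees(np.arctan2(v[1],v[0])), t+v*70/161, w-v*91/161)
im=d["pixels"][:,:,::-1]
cv2.imwrite("pics/d.png",cv2.resize(im[0:200,250:330+20],None,fx=3,fy=3,interpolation=cv2.INTER_CUBIC))
cv2.imwrite("pics/d2.png",cv2.resize(im[0:130,440:640],None,fx=4,fy=4,interpolation=cv2.INTER_CUBIC))
E
```

```text
rest [398.9  96.7  27. ] 80.63322066072753 68.54908670902222 53.47950673849844
[432.3 181.9  46. ] [374.5  36.9  40. ] 156.01651637433807 68.28158389003505 [399.6  99.9  42.6] [399.6  99.9  42.6]
```

View pics/d.png

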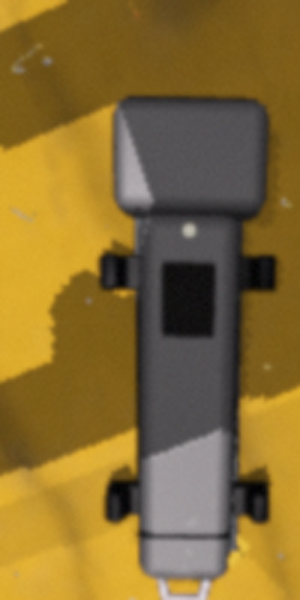

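View pics/d2.png

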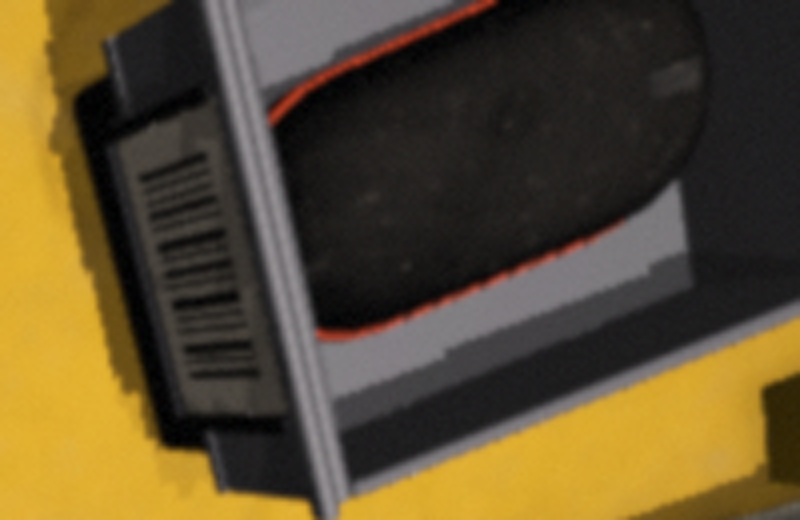

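```bash
python3 - <<'E'
from h import *; from bench import r
np.set_printoptions(precision=1,suppress=True)
d=r.snapshot("wrist"); print(d["origin"])
c=lambda x,y,k,ox,oy:((x+.5)/k-.5+ox,(y+.5)/k-.5+oy)
E=[plane(d,c(x,y,3,250,0),27) for x,y in [(111,270),(264,270),(116,502),(258,500)]]
m=sum(E)/4; f=(E[0]+E[1])/2-(E[2]+E[3])/2; print("rest",m,np.linalg.norm(f),np.degrees(np.arctan2(f[1],f[0])),np.linalg.norm(E[0]-E[1]))
hd=[plane(d,c(x,y,3,250,0),46) for x,y in [(114,98),(267,98)]]; w=sum(hd)/2; t=plane(d,c(184,575,3,250,0),40)
v=w-t; print(w,t,np.linalg.norm(v[:2]),np.degrees(np.arctan2(v[1],v[0])), t+v*70/161)
# ticket corners: top edge z=82, bottom z=38
for n,(x,y),z in [("TL",(210,98),82),("TR",(285,405),82),("BL",(112,148),38),("BR",(182,415),38)]: print(n,plane(d,c(x,y,4,440,0),z))
need(r,[396,91,150],68.4)
cv2.imwrite("pics/e.png",d["pixels"][:,:,::-1])
E
```

```text
[412.7 112.6 374.3]
rest [396.9  86.5  27. ] 81.50984411362204 68.50856587136603 53.18003072858855
[431.3 170.7  46. ] [372.   25.6  40. ] 156.73842790727923 67.79866754346524 [397.8  88.7  42.6]
TL [570.  116.8  82. ]
TR [573.2  50.4  82. ]
BL [569.4 115.2  38. ]
BR [572.2  48.1  38. ]
t 1.65 pos [383.7  39.9 231.3] rot [-180.    -0.    68.7] gap 86.0 F [ 0.2 -0.7 -0.5]
shift m [ 0.1 -0.   0.1] turn [-0. -0.  0.]
```

View pics/e.png

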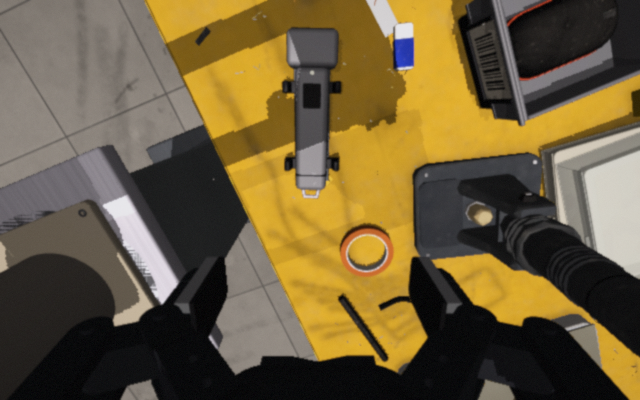

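```bash
python3 - <<'E'
from h import *; from bench import r
d=r.snapshot("wrist"); print(d["origin"],d["attitude"]); im=d["pixels"][:,:,::-1]; cv2.imwrite("pics/f.png",im)
np.save("f.npy",d,allow_pickle=True)
a=cv2.resize(im[15:215,250:350],None,fx=3,fy=3,interpolation=cv2.INTER_CUBIC)
b=cv2.resize(im[0:150,440:550],None,fx=4,fy=4,interpolation=cv2.INTER_CUBIC)
o=np.zeros((600,740,3),np.uint8); o[:,:300]=a; o[:,300:740]=b; cv2.imwrite("pics/f2.png",o)
E
```

```text
[412.78774301 110.22937282 374.0094447 ] [ 1.62444527e+02 -1.07589208e-01 -2.12486111e+01]
```

View pics/f2.png

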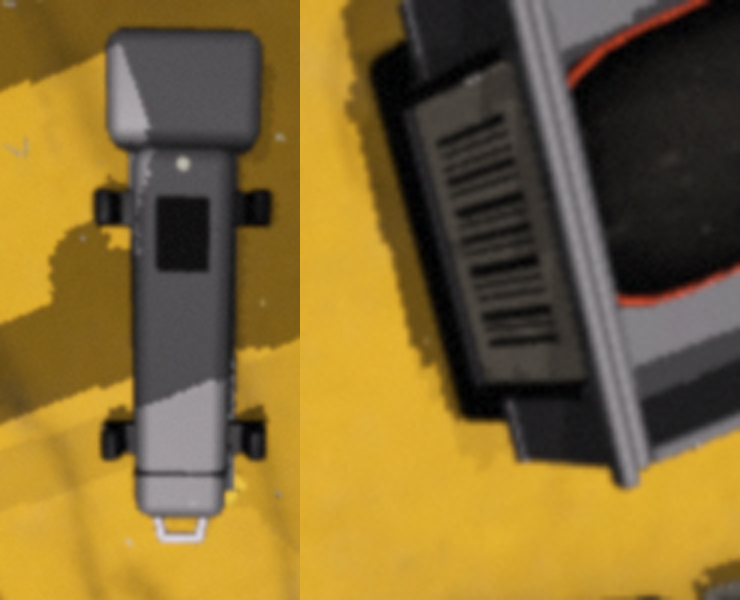

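```bash
python3 - <<'E'
from h import *; from bench import r
np.set_printoptions(precision=1,suppress=True)
d=np.load("f.npy",allow_pickle=True).item()
c=lambda x,y,k,ox,oy:((x+.5)/k-.5+ox,(y+.5)/k-.5+oy)
E=[plane(d,c(x,y,3,250,15),27) for x,y in [(106,207),(260,207),(112,440),(253,438)]]
m=sum(E)/4; f=(E[0]+E[1])/2-(E[2]+E[3])/2; print("rest",m,np.linalg.norm(f),np.degrees(np.arctan2(f[1],f[0])))
w=plane(d,c(185,29,3,250,15),46); t=plane(d,c(181,515,3,250,15),40)
v=w-t; print(w,t,np.linalg.norm(v[:2]),np.degrees(np.arctan2(v[1],v[0])), t+v*70/161)
for n,(x,y),z in [("TL",(205,60),82),("TR",(284,378),82),("BL",(106,110),38),("BR",(181,385),38)]: print(n,plane(d,c(x,y,4,440,0),z))
E
```

```text
rest [397.4  89.9  27. ] 80.9373866265554 68.23151393051985
[432.2 174.5  46. ] [372.7  28.5  40. ] 157.60344643087595 67.8353510646458 [398.5  92.   42.6]
TL [570.2 120.6  82. ]
TR [573.6  52.8  82. ]
BL [569.6 120.3  38. ]
BR [573.1  52.   38. ]
```

```bash
python3 -c "
from h import *; from bench import r
need(r,[396.5,90.5,90],68.3)"
```

```text
t 1.7 pos [383.6  38.1 231.2] rot [-1.7999e+02  2.0000e-02  6.8500e+01] gap 85.4 F [-0.2  0.2  0. ]
shift m [ 0.0535 -0.0072  0.1412] turn [-0.0001  0.0004  0.0035]
```

Emit:
jog_arm --pt "0.02 -0.003 0.03 0 0 0 0" --pt "0.04 -0.005 0.06 0 0 0 0" --pt "0.053 -0.007 0.09 0 0 0.003 0" --pt "0.0535 -0.007 0.12 0 0 0.003 0" --pt "0.0535 -0.007 0.141 0 0 0.003 0"

```text
time: 2.12
tool_pos: [395.9, 88.1, 87.6]
tcp_rot: [-179.9, 0.1, 68.0]
ft_force: [0.2, -0.8, 0.6]
finger_gap: 85.6
```

Emit:
jog_arm --pt "0 0 0 0 0 0 0" --pt "0 0 0 0 0 0 0"

```text
time: 2.28
tool_pos: [396.1, 87.8, 89.6]
tcp_rot: [-179.9, 0.1, 68.0]
ft_force: [-0.0, -0.2, 1.2]
finger_gap: 85.5
```

```bash
python3 -c "
from h import *; from bench import r
d=r.snapshot('wrist'); cv2.imwrite('pics/g.png',d['pixels'][:,:,::-1])
need(r,[396.5,90.5,9],68.3)"
```

```text
t 2.3333 pos [397.5  88.1  91.2] rot [1.7998e+02 1.0000e-02 6.7980e+01] gap 85.6 F [-0.2 -0.2  0.2]
shift m [ 0.0019 -0.0018  0.0822] turn [ 0.0003  0.0001 -0.0056]
```

View pics/g.png

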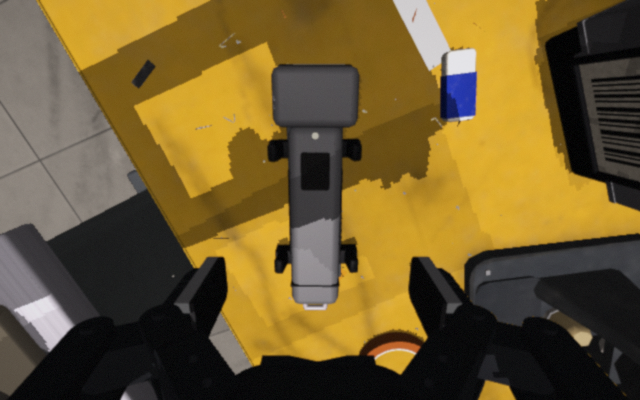

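```bash
python3 -c "
from h import *; from bench import r
d=r.snapshot('wrist')
E=[plane(d,u,27) for u in [(276,149),(354,149),(281,258),(351,258)]]
m=sum(E)/4; f=(E[0]+E[1])/2-(E[2]+E[3])/2; print('rest',m,np.linalg.norm(f),np.degrees(np.arctan2(f[1],f[0])))
w=plane(d,(315.5,66),46); t=plane(d,(314.5,302),40); v=w-t; print(np.linalg.norm(v),np.degrees(np.arctan2(v[1],v[0])),t+v*70/161)
need(r,[397,90.5,9],68.3)"
```

```text
rest [400.09367473  92.89578912  27.        ] 79.78301180323692 68.41814273188467
156.91515643588832 67.64673339747259 [399.70106268  92.91349767  42.60869565]
t 2.3833 pos [398.3  88.4  92.1] rot [ 1.7988e+02 -5.0000e-02  6.8000e+01] gap 85.2 F [0.7 0.4 0.9]
shift m [ 0.0014 -0.0022  0.0831] turn [ 0.0021 -0.0009 -0.0053]
```

Emit:
jog_arm --pt "0.0025 -0.001 0.02 0 0 -0.005 0" --pt "0.0025 -0.001 0.04 0 0 -0.005 0" --pt "0.0025 -0.001 0.06 0 0 -0.005 0" --pt "0.0025 -0.001 0.074 0 0 -0.005 0" --pt "0.0025 -0.001 0.081 0 0 -0.005 0"

```text
time: 2.8
tool_pos: [397.8, 91.5, 9.5]
tcp_rot: [179.9, -0.0, 68.3]
ft_force: [-0.5, 0.3, -0.0]
finger_gap: 85.3
```

Emit:
jog_arm --pt "0 0 0 0 0 0 0" --pt "0 0 0 0 0 0 0" --pt "0 0 0 0 0 0 0"

```text
time: 3.05
tool_pos: [398.6, 91.9, 11.0]
tcp_rot: [179.9, -0.1, 68.4]
ft_force: [-0.5, 0.5, 0.1]
finger_gap: 85.5
```

```bash
python3 -c "
from h import *; from bench import r
d=r.snapshot('wrist'); cv2.imwrite('pics/i.png',d['pixels'][:,:,::-1])
need(r,[398,91,9],68.3)"
```

```text
t 3.1 pos [398.6  92.   11. ] rot [ 1.7985e+02 -8.0000e-02  6.8390e+01] gap 85.2 F [ 0.2  0.2 -0.4]
shift m [-0.0011 -0.0002  0.002 ] turn [ 0.0025 -0.0013  0.0016]
```

View pics/i.png

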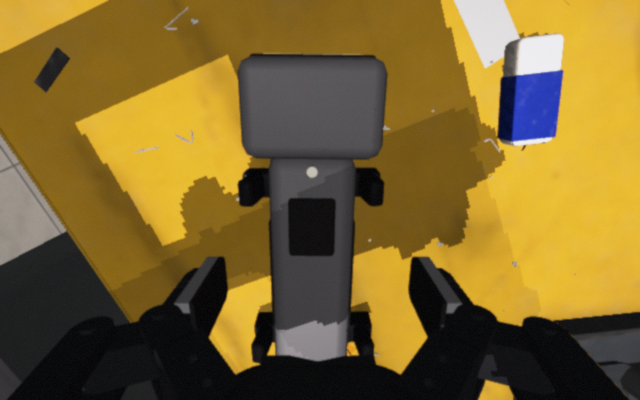

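Emit:
jog_arm --pt "-0.001 -0.002 0.001 0 0 0 0.2" --pt "-0.001 -0.002 0.001 0 0 0 0.4" --pt "-0.001 -0.002 0.001 0 0 0 0.6" --pt "-0.001 -0.002 0.001 0 0 0 0.8" --pt "-0.001 -0.002 0.001 0 0 0 1" --newtons 45

```text
time: 3.52
tool_pos: [395.1, 91.7, 8.6]
tcp_rot: [180.0, -0.0, 68.4]
ft_force: [0.0, 0.4, -1.4]
finger_gap: 33.7
```

Emit:
jog_arm --pt "0 0 0 0 0 0 1" --pt "0 0 0 0 0 0 1" --pt "0 0 0 0 0 0 1" --pt "0 0 0 0 0 0 1" --pt "0 0 0 0 0 0 1"

```text
time: 3.93
tool_pos: [395.2, 91.8, 8.6]
tcp_rot: [180.0, -0.0, 68.4]
ft_force: [-1.4, -0.1, 5.3]
finger_gap: 33.4
```

```bash
python3 -c "
from h import *; from bench import r
d=r.snapshot('wrist'); cv2.imwrite('pics/j.png',d['pixels'][:,:,::-1])
need(r,[398,91,9],68.3)"
```

```text
t 3.9833 pos [395.1  91.8   8.6] rot [ 1.7998e+02 -1.0000e-02  6.8400e+01] gap 33.6 F [-1.2 -0.6  5.4]
shift m [ 0.0004  0.0029 -0.0004] turn [ 0.0004 -0.0002  0.0018]
```

View pics/j.png

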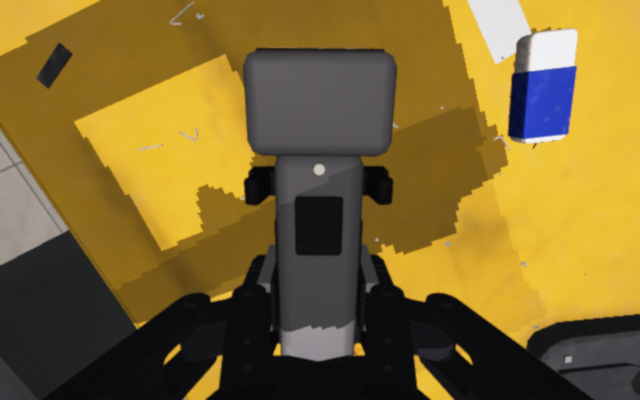

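Emit:
jog_arm --pt "0 0 -0.008 0 0 0 1" --pt "0 0 -0.02 0 0 0 1" --pt "0 0 -0.034 0 0 0 1" --pt "0 0 -0.044 0 0 0 1" --pt "0 0 -0.05 0 0 0 1"

```text
time: 4.4
tool_pos: [395.4, 91.8, 59.7]
tcp_rot: [179.9, -0.0, 68.4]
ft_force: [0.4, -1.1, -1.4]
finger_gap: 33.4
```

```bash
python3 -c "
from h import *; from bench import r
need(r,[418.5,82,40],2)
d=r.snapshot('wrist'); cv2.imwrite('pics/k.png',d['pixels'][:,:,::-1])"
```

```text
t 4.4 pos [395.4  91.8  59.7] rot [ 1.7993e+02 -4.0000e-02  6.8400e+01] gap 33.4 F [ 0.4 -1.1 -1.4]
shift m [-0.0006  0.0251  0.0197] turn [ 7.0000e-04 -1.3000e-03  1.1589e+00]
```

View pics/k.png

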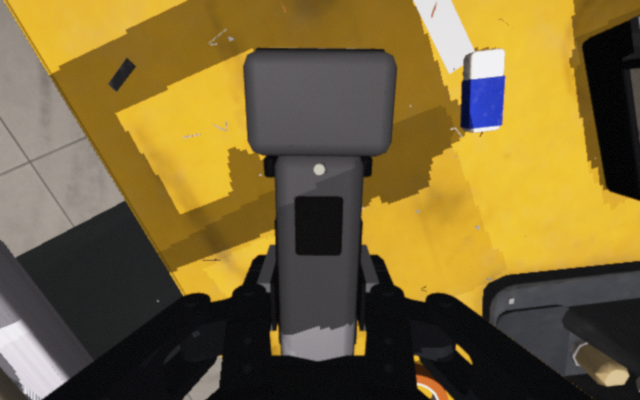

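The scanner came up cleanly: the head is in the same place in the wrist image (320,100) and it looks level. Next I'll turn it toward the ticket.

Emit:
jog_arm --pt "0 0.003 0 0 0 0.08 1" --pt "0 0.006 0 0 0 0.18 1" --pt "0 0.009 0 0 0 0.28 1" --pt "0 0.012 0 0 0 0.38 1" --pt "0 0.015 0 0 0 0.48 1"

```text
time: 4.87
tool_pos: [408.4, 86.1, 57.7]
tcp_rot: [-180.0, 0.0, 40.6]
ft_force: [0.1, 0.5, -1.2]
finger_gap: 33.5
```

Emit:
jog_arm --pt "0 0 0 0 0 0.1 1" --pt "0 0 0 0 0 0.2 1" --pt "0 0 0 0 0 0.3 1" --pt "0 0 0 0 0 0.4 1" --pt "0 0 0 0 0 0.5 1"

```text
time: 5.28
tool_pos: [408.2, 86.2, 57.7]
tcp_rot: [-180.0, 0.1, 12.0]
ft_force: [-0.0, -0.7, -1.1]
finger_gap: 33.6
```

Emit:
jog_arm --pt "0 0 0 0 0 0.08 1" --pt "0 0 0 0 0 0.13 1" --pt "0 0 0 0 0 0.16 1" --pt "0 0 0 0 0 0.18 1" --pt "0 0 0 0 0 0.18 1"

```text
time: 5.7
tool_pos: [408.4, 86.1, 57.8]
tcp_rot: [180.0, 0.0, 1.9]
ft_force: [0.1, -1.0, -1.4]
finger_gap: 33.5
```

```bash
python3 -c "
from h import *; from bench import r
need(r,[418.5,82,40],2)
for n in ('wrist','scene','top'):
  d=r.snapshot(n); cv2.imwrite(f'pics/l_{n}.png',d['pixels'][:,:,::-1])"
```

```text
t 5.7 pos [408.4  86.1  57.8] rot [1.80e+02 5.00e-02 1.89e+00] gap 33.5 F [ 0.1 -1.  -1.4]
shift m [0.01   0.0045 0.0178] turn [ 0.      0.0008 -0.0019]
```

View pics/l_wrist.png

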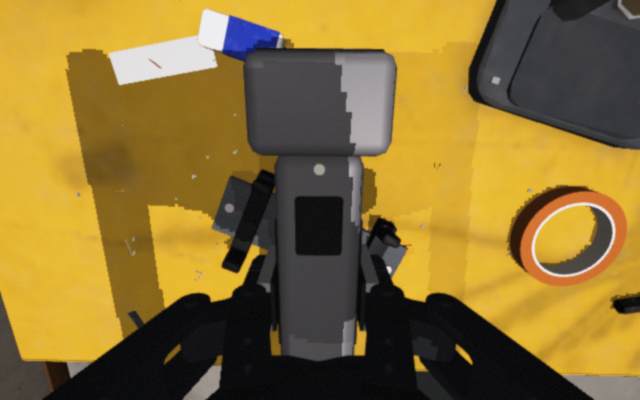

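View pics/l_scene.png

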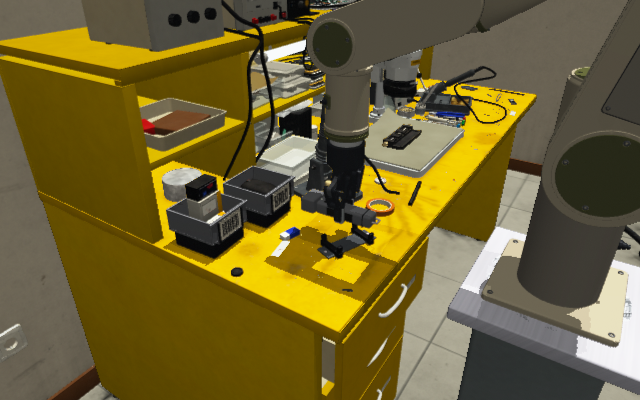

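The scanner is level and points along +x at the mouse tray, clear of the rest and the eraser. I'll move to the reading pose and hold.

Emit:
jog_arm --pt "0.003 0.002 0.006 0 0 0 1" --pt "0.006 0.003 0.011 0 0 0 1" --pt "0.009 0.004 0.016 0 0 0 1" --pt "0.01 0.0045 0.018 0 0 0 1" --pt "0.01 0.0045 0.018 0 0 0 1"

```text
time: 6.27
tool_pos: [418.5, 81.8, 39.3]
tcp_rot: [180.0, 0.1, 1.9]
ft_force: [-0.5, 0.5, -1.2]
finger_gap: 33.4
```

Emit:
jog_arm --pt "0 0 0 0 0 0 1" --pt "0 0 0 0 0 0 1"

```text
time: 6.43
tool_pos: [418.9, 82.0, 40.3]
tcp_rot: [-180.0, 0.0, 1.9]
ft_force: [-0.5, 0.8, -1.1]
finger_gap: 33.5
```

```bash
python3 -c "
from h import *; from bench import r
need(r,[418.5,82,40],2)
for n in ('scene','top'):
  d=r.snapshot(n); b=d['pixels'][:,:,::-1]
  b=b[100:290,195:395] if n=='top' else b[150:270,170:390]
  cv2.imwrite(f'pics/m_{n}.png',cv2.resize(b,None,fx=3,fy=3,interpolation=cv2.INTER_CUBIC))"
```

```text
t 6.4333 pos [418.9  82.   40.3] rot [-1.80e+02  1.00e-02  1.93e+00] gap 33.5 F [-0.5  0.8 -1.1]
shift m [-0.0004  0.      0.0003] turn [-0.      0.0002 -0.0012]
```

View pics/m_scene.png

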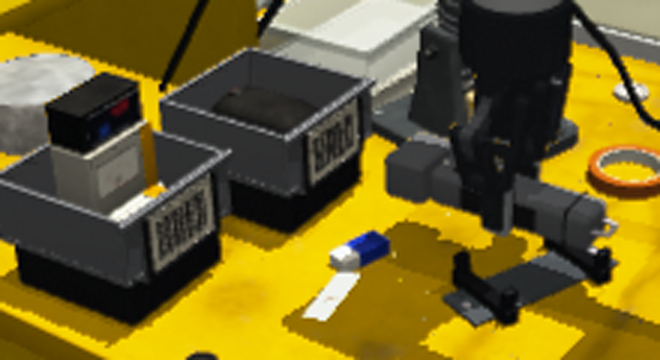

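View pics/m_top.png

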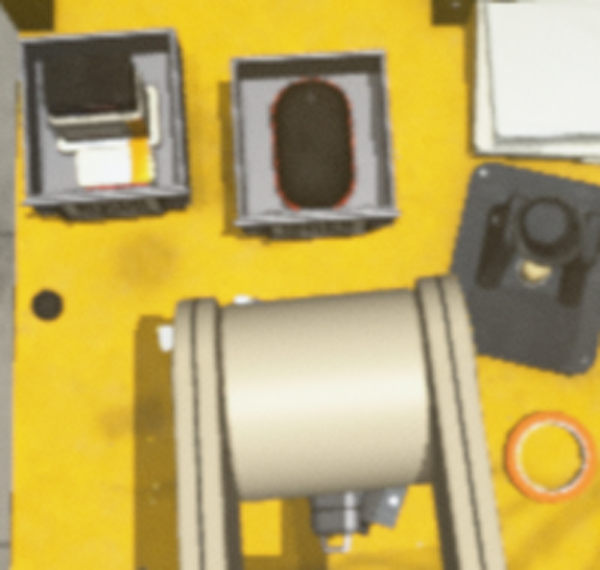

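The scene view shows the scanner level in front of the mouse ticket, aimed at it. One numeric check: project the expected window, tail and ticket into the scene picture.

```bash
python3 -c "
from h import *; from bench import r
d=r.snapshot('scene')
for n,p in (('window',(510.4,85.4,60)),('winTopL',(509.6,110.3,77)),('headTopRearL',(476,109,77)),('tailtopL',(348,97,71)),('tailtopR',(349,63,71)),('ticket',(570.5,87,60))):
  print(n,np.round((proj(d,p)-[170,150])*3,0))"
```

```text
window [399. 159.]
winTopL [380. 153.]
headTopRearL [420. 165.]
tailtopL [590. 218.]
tailtopR [611. 195.]
ticket [332. 139.]
```

Emit:
jog_arm --pt "0 0 0 0 0 0 1" --pt "0 0 0 0 0 0 1" --pt "0 0 0 0 0 0 1" --pt "0 0 0 0 0 0 1" --pt "0 0 0 0 0 0 1"

```text
time: 7.0
tool_pos: [418.9, 82.1, 40.3]
tcp_rot: [-180.0, -0.0, 1.9]
ft_force: [0.4, 0.8, -0.8]
finger_gap: 33.3
```

Emit:
jog_arm --pt "0 0 0 0 0 0 1" --pt "0 0 0 0 0 0 1" --pt "0 0 0 0 0 0 1" --pt "0 0 0 0 0 0 1" --pt "0 0 0 0 0 0 1"

```text
time: 7.42
tool_pos: [418.9, 82.0, 40.3]
tcp_rot: [-180.0, 0.0, 1.9]
ft_force: [-0.7, 0.9, -1.6]
finger_gap: 33.5
```

Emit:
jog_arm --pt "0 0 0 0 0 0 1" --pt "0 0 0 0 0 0 1" --pt "0 0 0 0 0 0 1" --pt "0 0 0 0 0 0 1" --pt "0 0 0 0 0 0 1"

```text
time: 7.83
tool_pos: [418.9, 82.0, 40.3]
tcp_rot: [-180.0, 0.0, 1.9]
ft_force: [-0.1, -0.0, -0.5]
finger_gap: 33.3
```

Emit:
jog_arm --pt "0 0 0 0 0 0 1" --pt "0 0 0 0 0 0 1" --pt "0 0 0 0 0 0 1" --pt "0 0 0 0 0 0 1" --pt "0 0 0 0 0 0 1"

```text
time: 8.25
tool_pos: [418.9, 82.0, 40.3]
tcp_rot: [-180.0, 0.0, 1.9]
ft_force: [0.5, -0.5, -0.3]
finger_gap: 33.6
```

The hold lasted about 1.8 s, still, and the projections agree with the picture to about 2 px. Now I'll go back: lift, then turn.

Emit:
jog_arm --pt "-0.003 -0.001 -0.006 0 0 0 1" --pt "-0.006 -0.002 -0.012 0 0 0 1" --pt "-0.008 -0.003 -0.018 0 0 -0.04 1" --pt "-0.01 -0.004 -0.02 0 0 -0.12 1" --pt "-0.01 -0.004 -0.02 0 0 -0.22 1"

```text
time: 8.67
tool_pos: [409.1, 86.0, 61.7]
tcp_rot: [180.0, -0.1, 14.7]
ft_force: [0.8, -0.1, -1.6]
finger_gap: 33.5
```

Emit:
jog_arm --pt "0 0 0 0 0 -0.1 1" --pt "0 0 0 0 0 -0.2 1" --pt "0 0 0 0 0 -0.3 1" --pt "0 0 0 0 0 -0.4 1" --pt "0 0 0 0 0 -0.5 1"

```text
time: 9.08
tool_pos: [408.8, 85.8, 61.1]
tcp_rot: [180.0, -0.0, 43.5]
ft_force: [0.8, -0.5, -1.8]
finger_gap: 33.1
```

```bash
python3 -c "
from h import *; from bench import r
need(r,[395.2,91.8,59.5],68.4)"
```

```text
t 9.0833 pos [408.8  85.8  61.1] rot [ 1.7997e+02 -3.0000e-02  4.3480e+01] gap 33.1 F [ 0.8 -0.5 -1.8]
shift m [-0.0058 -0.0137  0.0016] turn [ 0.0006 -0.0005 -0.435 ]
```

Emit:
jog_arm --pt "-0.002 -0.004 0 0 0 -0.1 1" --pt "-0.004 -0.008 0 0 0 -0.2 1" --pt "-0.006 -0.012 0 0 0 -0.3 1" --pt "-0.006 -0.0137 0 0 0 -0.38 1" --pt "-0.006 -0.0137 0 0 0 -0.435 1"

```text
time: 9.5
tool_pos: [394.7, 91.9, 61.0]
tcp_rot: [180.0, -0.0, 68.4]
ft_force: [-0.6, -0.3, -1.4]
finger_gap: 33.4
```

Emit:
jog_arm --pt "0 0 0 0 0 0 1" --pt "0 0 0 0 0 0 1" --pt "0 0 0 0 0 0 1"

```text
time: 9.75
tool_pos: [395.2, 91.6, 60.7]
tcp_rot: [180.0, -0.0, 68.0]
ft_force: [-0.5, 0.3, -1.1]
finger_gap: 33.5
```

```bash
python3 -c "
from h import *; from bench import r
need(r,[395.2,91.8,8.6],68.4)
d=r.snapshot('wrist'); cv2.imwrite('pics/n.png',d['pixels'][:,:,::-1])"
```

```text
t 9.75 pos [395.2  91.6  60.7] rot [ 1.7997e+02 -2.0000e-02  6.8000e+01] gap 33.5 F [-0.5  0.3 -1.1]
shift m [ 0.0002 -0.0001  0.0521] turn [ 0.0005 -0.0003 -0.007 ]
```

View pics/n.png

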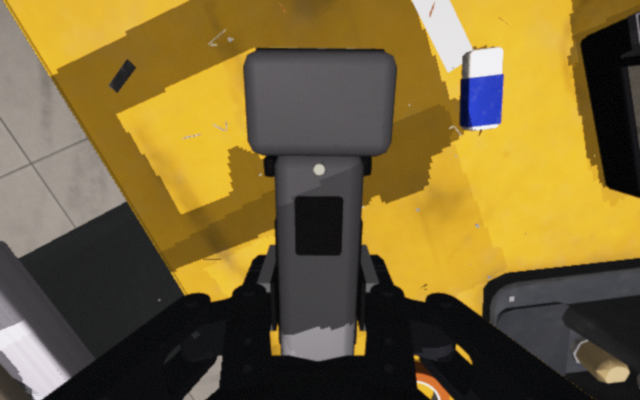

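The view matches the lift-off picture, with the head and ears in the same pixels. I'll lower it now.

Emit:
jog_arm --pt "0 0 0.012 0 0 -0.007 1" --pt "0 0 0.024 0 0 -0.007 1" --pt "0 0 0.034 0 0 -0.007 1" --pt "0 0 0.041 0 0 -0.007 1" --pt "0 0 0.046 0 0 -0.007 1"

```text
time: 10.22
tool_pos: [394.4, 91.5, 13.3]
tcp_rot: [-179.9, 0.0, 68.5]
ft_force: [0.4, -0.0, -1.6]
finger_gap: 33.6
```

Emit:
jog_arm --pt "0 0 0.002 0 0 0 1" --pt "0 0 0.004 0 0 0 1" --pt "0 0 0.005 0 0 0 1" --pt "0 0 0.005 0 0 0 1"

```text
time: 10.55
tool_pos: [395.3, 91.6, 9.5]
tcp_rot: [180.0, -0.0, 68.5]
ft_force: [-0.1, 0.2, -1.6]
finger_gap: 33.4
```

```bash
python3 -c "
from h import *; from bench import r
need(r,[395.2,91.8,8.6],68.4)
d=r.snapshot('wrist'); cv2.imwrite('pics/o.png',d['pixels'][:,:,::-1])"
```

```text
t 10.55 pos [395.3  91.6   9.5] rot [ 1.7999e+02 -1.0000e-02  6.8510e+01] gap 33.4 F [-0.1  0.2 -1.6]
shift m [ 0.0002 -0.0001  0.0009] turn [ 0.0003 -0.0002  0.0019]
```

View pics/o.png

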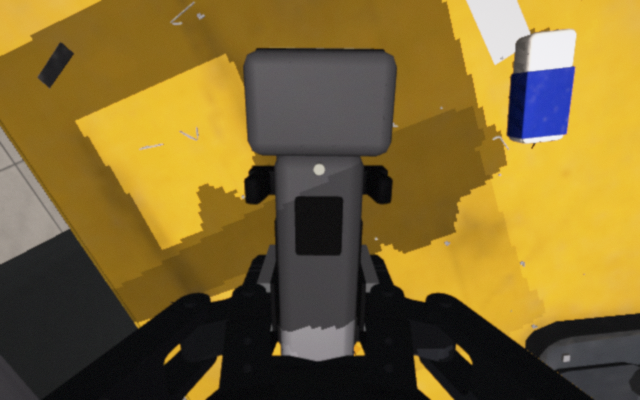

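Position matches the picture before the lift. The force is still −1.6 N, so the scanner hangs about 1 mm above the seats. I'll ease it down 1 mm, then let go.

Emit:
jog_arm --pt "0 0 0.0005 0 0 0 1" --pt "0 0 0.001 0 0 0 1" --pt "0 0 0.0012 0 0 0 1" --pt "0 0 0.0012 0 0 0 1"

```text
time: 10.93
tool_pos: [395.5, 91.6, 8.6]
tcp_rot: [180.0, -0.0, 68.5]
ft_force: [-2.4, -0.1, 5.1]
finger_gap: 33.2
```

Emit:
jog_arm --pt "0 0 0 0 0 0 0.5" --pt "0 0 0 0 0 0 0.3" --pt "0 0 0 0 0 0 0.1" --pt "0 0 0 0 0 0 0" --pt "0 0 0 0 0 0 0"

```text
time: 11.35
tool_pos: [395.0, 91.6, 8.0]
tcp_rot: [-180.0, 0.0, 68.5]
ft_force: [0.1, 0.0, -0.1]
finger_gap: 84.8
```

Emit:
jog_arm --pt "0 0 0 0 0 0 0" --pt "0 0 0 0 0 0 0" --pt "0 0 -0.01 0 0 0 0" --pt "0 0 -0.03 0 0 0 0" --pt "0 0 -0.05 0 0 0 0"

```text
time: 11.77
tool_pos: [394.1, 91.5, 58.6]
tcp_rot: [-179.9, 0.1, 68.5]
ft_force: [0.8, 0.5, 0.6]
finger_gap: 85.6
```

Emit:
jog_arm --pt "0 0 -0.02 0 0 0 0" --pt "0 0 -0.05 0 0 0 0" --pt "0 0 -0.08 0 0 0 0" --pt "0 0 -0.1 0 0 0 0" --pt "0 0 -0.1 0 0 0 0"

```text
time: 12.18
tool_pos: [398.0, 91.9, 164.2]
tcp_rot: [179.6, -0.2, 68.5]
ft_force: [0.1, 0.3, 1.2]
finger_gap: 85.3
```

```bash
python3 -c "
from h import *; from bench import r
need(r,[395.2,91.8,8.6],68.4)
d=r.snapshot('wrist'); cv2.imwrite('pics/p.png',d['pixels'][:,:,::-1]); np.save('p.npy',d,allow_pickle=True)
b=r.snapshot('scene')['pixels'][150:270,170:390,::-1]; cv2.imwrite('pics/p_s.png',cv2.resize(b,None,fx=3,fy=3,interpolation=cv2.INTER_CUBIC))"
```

```text
t 12.1833 pos [398.   91.9 164.2] rot [179.55  -0.23  68.52] gap 85.3 F [0.1 0.3 1.2]
shift m [-0.0018 -0.0038  0.1556] turn [ 0.0078 -0.0041  0.0021]
```

View pics/p.png

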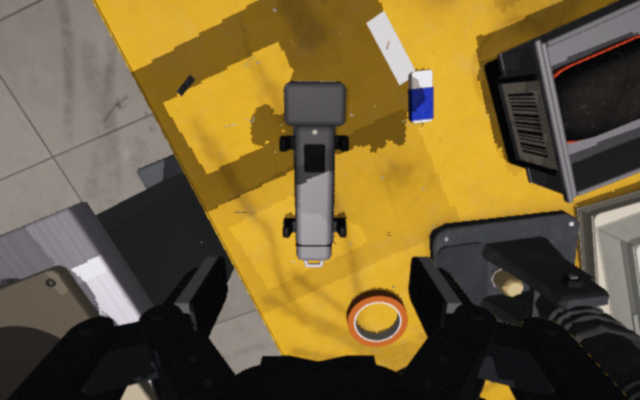

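View pics/p_s.png

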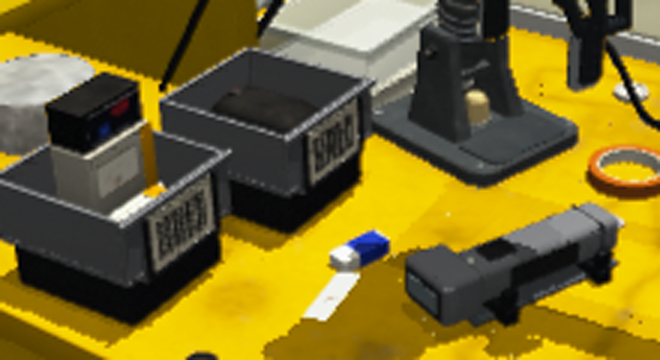

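The scanner lies level between the ears of both saddles, head at the same end as before. The eraser and roll are where they were, and the gripper is clear. I'll let the arm settle and hand in.

Emit:
jog_arm --pt "0 0 0 0 0 0 0" --pt "0 0 0 0 0 0 0" --pt "0 0 0 0 0 0 0" --pt "0 0 0 0 0 0 0"

```text
time: 12.62
tool_pos: [394.4, 91.5, 157.1]
tcp_rot: [-179.9, 0.1, 68.5]
ft_force: [0.3, -0.4, -1.3]
finger_gap: 85.6
```

```bash
python3 -c "
from bench import r
print(r.hand_in())"
```

```text
the job is handed in; nothing more can be done
None
```

I picked up the scanner, aimed it at the mouse tray's ticket, laid it back in its rest and handed in at about 12.6 s. The hand-in gave no verdict.

- **Scan:** I held the scanner still for about 1.8 s, level and within about 1–2° of square. By my measurements the window was about 60 mm from the ticket's middle. In the scene picture its corners sat about 2–3 pixels (roughly 4–5 mm) from where I had calculated, well inside the 25 mm allowed. I never held the scanner still in front of the meter tray's ticket.
- **Return:** I let go within 1 mm and 0.1° of the pose where I gripped it, after the force reading showed it resting on the seats. The last pictures show it level between the ears of both saddles, head at the same end.
- **Surroundings:** The eraser and tape roll look unmoved in the last pictures; I did not measure any of the small things. The wrist force readings never went above about 6 N, and the open gripper ended about 150 mm above the bench, touching nothing.
- **Disagreements:** My readings of the rest's position differed by 3–5 mm between pictures. Readings taken before the arm had settled were off by up to about 7 mm, so I took them again. The ticket's direction came out as 1° in one view and 3° in the other, so I used 2°.

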